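# Switch on the breakfast-corner radio

## Task

Switch on the wooden radio on the breakfast counter: take the wide round volume knob on its top, pull it straight up as far as it will go, hold it out for about a second, then let go so that it springs back to rest. Leave the slim tone knob at the other end alone, and do not knock or push the little potted plant that stands between the two knobs.

Things in the scene. Friction and masses are not known exactly. Their poses are not given: they have to be found in the camera images.
- volume_knob (a joint): Travel of the volume knob straight up, m: 0 = at rest (fully in), 0.014 = fully out, where a stop ends it. A spring pulls it back in: lifting needs about 2.5 N at first and 7 N fully out, and the knob drops back to 0 when let go. It does not turn.
- volume_knob_grip (a point): Centre of the volume knob: cream cylinder 40 mm wide, 26 mm tall, on a thin stem over a brass ring 48 mm wide, 3 mm thick. Rises with it. Point is 26 mm above the radio's flat top when in. Radio: wooden, fixed, 340 long, 180 deep, 130 mm high; place and yaw vary. Knob is on its long centre line, 110 mm from mid, either end. Axes: z up, x across the radio's depth, y along its length.
- tone_knob (a joint): Travel of the tone knob, m: 0 = at rest (fully in), 0.014 = fully out. Same kind of pull knob in the same cream-white, but slim: 20 mm in diameter, 26 mm tall. It stands at the other end of the radio's top, 220 mm from the volume knob. It is to stay in.
- pot_mid (a point): Middle (30 mm above its foot) of a small loose white pot with a green plant, about 46 mm in diameter and 65 mm tall, on the radio's top near the middle, 95 to 130 mm from each knob. z is up along the pot. Beside it, along the radio's edge, a row of five low fixed keys stands 5 mm proud of the top.

How it is judged:
By the outcome, as a careful person would: the job done as asked, in the order asked, and still so for the second after the job is handed in, with the robot touching nothing.
It also fails if it takes over 29 s, if anything falls off the work surface, if the arm or the gripper's body presses on something with over 40 N, if the wrist force passes 120 N, or if a joint passes its speed limit or range.

## Robot

A 6-joint arm with a two-finger parallel gripper is mounted at the origin on the work surface. World frame = base frame: x ahead of the robot, y to its left, z up, the work surface at z = 0. Lengths are in m, angles in rad, forces in N, time in s.
With the tool pointing down it reaches from about 0.375 to 0.975 m from the base axis. Payload 3.8 kg.
Tool frame: the origin (TCP) lies between the finger pads; the fingertips stand 14 mm ahead of it and the grasp point (between the pads) lies 5 mm behind it; x points along the fingers, y is the direction in which the jaws open and shut, and the axes are right-handed (so a half turn about x gives the same grasp; the last joint's range is limited). The gripper opens to 88 mm and grips with 3 to 60 N. Pads are 18 mm wide; open, the fingers measure 123 mm over their backs; the gripper's body (75 mm by 187 mm) begins 45 mm behind the grasp point.
Start: joints at [-1.182, 0.264, 1.604, -0, 1.274, -0.037], TCP at [0.279, -0.615, 0.253] pointing down, gripper open.
Joint ranges: [-2.63, 2.63], [-0.94, 2.18], [0.31, 2.57], [-1.31, 4.45], [0, 2.66], [-2.55, 2.55]. Speed limits (rad/s): [2.57, 2.57, 3.14, 3.14, 3.14, 3.14].

## Interface

Orientations are given as a 3x3 rotation matrix whose columns are the frame's x, y, z axes.
In Python, from cell import ctrl gives the robot as it stands.
- The arm moves only by the tool carry_out, never from a script. Its argument "moves" is a list of rows, each a list of 5 numbers: the closure, from -1 (fully open) to 1 (shut), then the shift along the tool's x, y, z in m, then the turn about the tool's x in rad. In form: [[grip, x, y, z, twist], ...]. A call has exactly 10 rows; each row is the pose to reach, as a shift and turn from the pose commanded when the call began, along the tool's axes at that moment; what a row does not reach only later rows make up. A row lasts 1/8 s, in which the tool goes at most 62.5 mm and 10.7 degrees, less where a joint would pass 70% of its speed; a pose out of reach is approached as far as the arm can. A call with a gripper value outside its range is refused whole. The fingers move at their own pace and stop on an object; "force" is the grip in N (left out, the last holds). Time passes only in rows, so rows that repeat a pose let the fingers close, or fill a call up. It gives the time, the measured TCP pose, the force and the opening at its end, in the units of the state.
- ctrl.get_obs(): the state, without advancing time (a new reading comes with each control period).
- ctrl.grab_frame(name): name is "side" or "top" or "wrist"; returns a dict with "img" (480x640x3 uint8, blue, green, red), "intrinsics" (3x3 intrinsics, pixels), "R" (3x3) and "t" (3): a world point X has camera coordinates R X + t; the wrist camera has in their place "mount" (4x4, takes a point from camera to tool coordinates, whose origin is the TCP and whose axes are the tool frame's). Camera axes: x right, y down, z forward; pixel columns grow to the right and rows downward; lengths in m; the calibration is good to about 2 mm. A picture is of the moment at which its call begins: read the wrist's pose just before it. There is no depth.
- ctrl.finish_job(): hands the job in, once; it reports no verdict.
Trained networks look in the newest picture that a camera, given by its name, has taken for a name from the list of things; names that differ only in an ending like _2 or _b are one class to them, and where a whole thing is asked for, a point or a joint stands for the part that bears it (a point fixed in the world has none). Each returns a list of dicts, best first, with "score" (0 to 1); they miss things now and then, are a little off and sometimes report something else, mostly with a low value. They report only what shows in the picture. A call takes as long as a camera call.
- ctrl.find_in(name, camera): "bbox" ([centre column, centre row, width, height] in pixels, round what is visible of it).
- ctrl.silhouettes(name, camera): "mask" (480x640 bool, what is visible of it) and "bbox" ([centre column, centre row, width, height] in pixels, round what is visible of it).
The state is a dict: "time": time; "joints": joint angles; "joint_velocities": joint speeds; "joint_torque": joint torques, N m; "ee_pos": TCP position; "ee_rot": TCP orientation; "contact_force": force on the tool from outside, world axes, zero at the start; "wrist_torque": the same for the moment, N m; "grip_width": opening from 0.0 (shut) to 1.0 (fully open).
Only numpy, scipy, OpenCV 4.12 (cv2) and the standard library are available. Lean on these libraries where they do the work, as an engineer would, in place of code of your own. Each camera call takes 0.05 s, during which the arm holds its last target. There are 200 camera calls.

## Working session

There is one attempt and no reset: what is moved stays moved. The work goes in short steps, Python scripts to look and compute and a tool call to move; the robot and the scene stay as the last step left them, time stands still between calls to the robot, and variables do not carry over. Pictures are saved under pics/ and viewed, about 8 in all and at most 12, crops included, and the job is handed in when it is done.

Besides the shell and the picture viewer there is one more tool, called after "Emit:" by a JSON object that holds its "name" and its "arguments", one argument or row to a line. carry_out: Moves the arm, as the interface text tells. Its arguments: {"type":"object","properties":{"moves":{"type":"array","items":{"type":"array","items":{"type":"number"}}},"force":{"type":"number"}},"required":["moves"]}

```bash
mkdir -p pics
cat > h.py <<'E'
import numpy as np,cv2
from cell import ctrl
def ray(f,uv):
    K=np.array(f["intrinsics"]);R=np.array(f["R"]);t=np.array(f["t"])
    d=R.T@np.linalg.solve(K,[uv[0],uv[1],1]);return -R.T@t,d
def atz(f,uv,z):
    o,d=ray(f,uv);return o+d*(z-o[2])/d[2]
def proj(f,X):
    p=np.array(f["intrinsics"])@(np.array(f["R"])@X+np.array(f["t"]));return p[:2]/p[2]
E
python3 - <<'E'
from h import *
o=ctrl.get_obs();print(o["time"],o["ee_pos"],o["ee_rot"],o["grip_width"])
for c in ["top","side"]:
    f=ctrl.grab_frame(c);cv2.imwrite(f"pics/{c}0.png",f["img"])
    print(c,ray(f,(320,240)))
    for n,z in [("volume_knob",.156),("volume_knob_grip",.156),("tone_knob",.156),("pot_mid",.16)]:
        for r in ctrl.find_in(n,c)[:3]:
            print(n,round(r["score"],2),np.round(r["bbox"],1),atz(f,r["bbox"][:2],z).round(3))
E
```

```text
0.0 [ 0.27855574 -0.61412222  0.25141791] [[-8.11423851e-04  4.13067077e-01 -9.10700243e-01]
 [ 1.97899083e-03 -9.10698096e-01 -4.13067866e-01]
 [-9.99997713e-01 -2.13744055e-03 -7.84938024e-05]] 1.0018088897594069
top (array([0.43039823, 0.064169  , 1.11536211]), array([ 0.11128985,  0.01190268, -0.99392649]))
volume_knob 0.95 [478.6 254.1  27.8  24.9] [ 0.509 -0.175  0.156]
volume_knob_grip 0.81 [477.6 250.   27.8  26.8] [ 0.516 -0.174  0.156]
tone_knob 0.63 [339.4 252.7  12.9  17.8] [0.517 0.045 0.156]
pot_mid 0.95 [404.1 253.2  28.1  28.3] [ 0.513 -0.057  0.16 ]
side (array([ 0.31778972, -0.3910379 ,  0.75476633]), array([ 0.35171614,  0.55925388, -0.75080547]))
volume_knob 0.71 [366.  395.5  35.7  43.7] [ 0.515 -0.175  0.156]
volume_knob_grip 0.77 [366.7 395.9  31.4  42.3] [ 0.516 -0.176  0.156]
tone_knob 0.59 [275.8 266.8  18.7  26.7] [0.52  0.046 0.156]
pot_mid 0.81 [311.2 319.2  34.1  48.5] [ 0.515 -0.055  0.16 ]
```

View pics/top0.png

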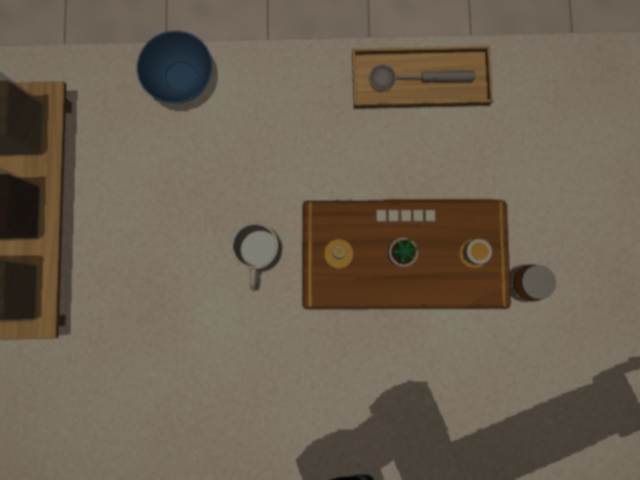

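View pics/side0.png

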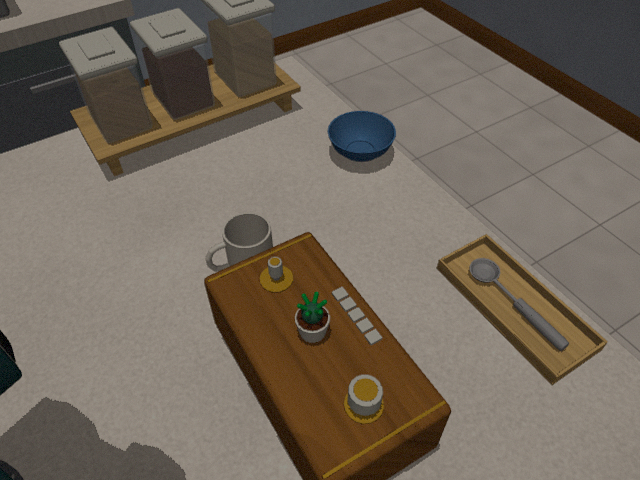

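Side view: volume knob at (366,395), tone knob at (276,267) and pot at (311,319). Top view: a jar stands off the volume-knob end at (533,282). Both cameras put the knob at about (0.515, -0.175), with the radio's yaw near 0. I'll go to hover with the jaws along world x.

Emit:
{"name": "carry_out", "arguments": {
  "moves": [
    [-1,0,-0.038,-0.05,-0.14],
    [-1,0,-0.076,-0.1,-0.29],
    [-1,0,-0.114,-0.15,-0.43],
    [-1,0,-0.151,-0.199,-0.57],
    [-1,0,-0.189,-0.248,-0.72],
    [-1,0,-0.227,-0.298,-0.86],
    [-1,0,-0.264,-0.348,-1.0],
    [-1,0,-0.302,-0.397,-1.145],
    [-1,0,-0.302,-0.397,-1.145],
    [-1,0,-0.302,-0.397,-1.145]
  ],
  "force": 25
}}

```text
time: 1.75
ee_pos: [0.5156, -0.1757, 0.2528]
ee_rot: [[-0.0, 1.0, 0.0], [-0.001, 0.0, -1.0], [-1.0, -0.0, 0.001]]
contact_force: [-0.1, 0.3, 0.3]
grip_width: 1.0
```

Run:
```python
from h import *
o=ctrl.get_obs();p=o["ee_pos"];R=np.array(o["ee_rot"]);print(o["time"],p,R.round(3).tolist(),np.round(o["joints"],2))
f=ctrl.grab_frame("wrist");cv2.imwrite("pics/w1.png",f["img"])
M=np.array(f["mount"]);K=np.array(f["intrinsics"])
Rc=R@M[:3,:3];c=R@M[:3,3]+p
g=dict(intrinsics=K,R=Rc.T,t=-Rc.T@c);print("cam",c)
for n,z in [("volume_knob",.156),("volume_knob_grip",.156),("tone_knob",.156),("pot_mid",.16)]:
    for r in ctrl.silhouettes(n,"wrist")[:2]:
        print(n,round(r["score"],2),np.round(r["bbox"],1),atz(g,r["bbox"][:2],z).round(4))
for X in ([.515,-.175,.169],[.515,-.175,.133]): print(proj(g,np.array(X)))
```

```text
1.75 [ 0.51557805 -0.17571523  0.25277265] [[-0.0, 1.0, 0.0], [-0.001, 0.0, -1.0], [-1.0, -0.0, 0.001]] [-0.37  0.02  1.88 -0.    1.24 -0.37]
cam [ 0.51536178 -0.09247066  0.38515752]
volume_knob 0.87 [317.1 248.4  64.6  68.8] [ 0.5136 -0.1745  0.156 ]
volume_knob_grip 0.65 [316.8 248.9  68.5  71.5] [ 0.5134 -0.1748  0.156 ]
pot_mid 0.75 [323.2  42.7  89.3  80.6] [ 0.5172 -0.0584  0.16  ]
[319.33982565 256.49166734]
[319.3974914 237.8536081]
```

View pics/w1.png

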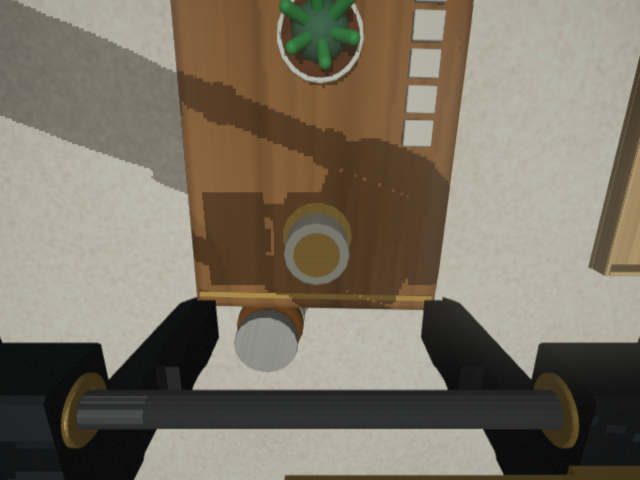

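The knob's top is at pixel (317,253). Predicted was (319,256), so it's about 2 mm off. The pot (320,40) and jar (267,340) are clear of the fingers. I'll correct the offset, descend and grip.

Emit:
{"name": "carry_out", "arguments": {
  "moves": [
    [-1,0.025,-0.002,-0.002,0],
    [-1,0.055,-0.002,-0.002,0],
    [-1,0.08,-0.002,-0.002,0],
    [-1,0.092,-0.002,-0.002,0],
    [-1,0.099,-0.002,-0.002,0],
    [-1,0.099,-0.002,-0.002,0],
    [-1,0.099,-0.002,-0.002,0],
    [-0.5,0.099,-0.002,-0.002,0],
    [0,0.099,-0.002,-0.002,0],
    [0,0.099,-0.002,-0.002,0]
  ],
  "force": 30
}}

```text
time: 3.25
ee_pos: [0.5138, -0.1737, 0.154]
ee_rot: [[0.0, 1.0, 0.0], [-0.0, 0.0, -1.0], [-1.0, 0.0, 0.0]]
contact_force: [0.9, -0.1, 0.0]
grip_width: 0.683
```

Run:
```python
from h import *
o=ctrl.get_obs();print(o["time"],o["ee_pos"],o["grip_width"],o["contact_force"])
a=ctrl.grab_frame("side");cv2.imwrite("pics/c2.png",cv2.resize(a["img"][300:480,220:460],None,fx=3,fy=3))
```

```text
3.25 [ 0.51375714 -0.1737061   0.15395257] 0.6829352066100421 [ 0.88072145 -0.10194753  0.01998117]
```

View pics/c2.png

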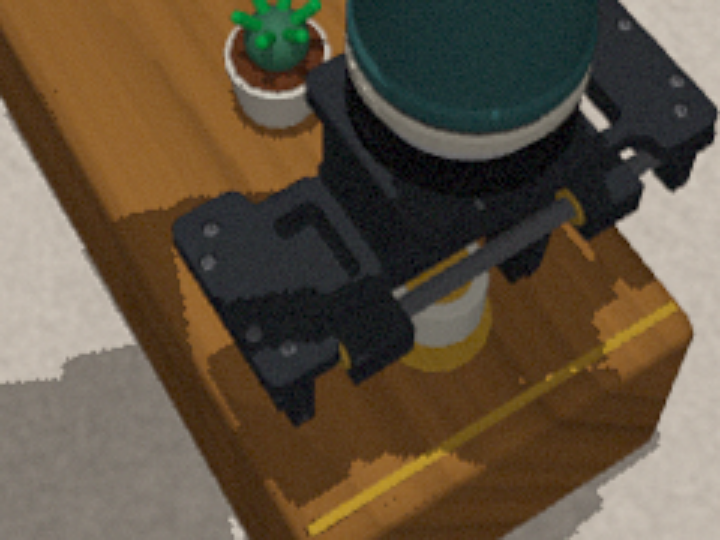

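The fingers straddle the knob (crop around (450,300)) and are clear of the pot. Closing now.

Emit:
{"name": "carry_out", "arguments": {
  "moves": [
    [0.2,0,0,0,0],
    [1,0,0,0,0],
    [1,0,0,0,0],
    [1,0,0,0,0],
    [1,0,0,0,0],
    [1,0,0,0,0],
    [1,0,0,0,0],
    [1,0,0,0,0],
    [1,0,0,0,0],
    [1,0,0,0,0]
  ],
  "force": 30
}}

```text
time: 4.55
ee_pos: [0.5136, -0.1737, 0.1537]
ee_rot: [[0.0, 1.0, -0.0], [0.0, -0.0, -1.0], [-1.0, 0.0, -0.0]]
contact_force: [-0.3, -0.6, -0.2]
grip_width: 0.444
```

The opening is 39 mm, which matches the 40 mm knob. Pulling up slowly.

Emit:
{"name": "carry_out", "arguments": {
  "moves": [
    [1,-0.002,0,0,0],
    [1,-0.004,0,0,0],
    [1,-0.006,0,0,0],
    [1,-0.008,0,0,0],
    [1,-0.01,0,0,0],
    [1,-0.011,0,0,0],
    [1,-0.012,0,0,0],
    [1,-0.013,0,0,0],
    [1,-0.013,0,0,0],
    [1,-0.013,0,0,0]
  ]
}}

```text
time: 5.8
ee_pos: [0.5136, -0.1737, 0.1666]
ee_rot: [[-0.0, 1.0, -0.0], [0.0, -0.0, -1.0], [-1.0, -0.0, -0.0]]
contact_force: [3.7, -0.3, -6.0]
grip_width: 0.442
```

The spring force of 6 N agrees with about 13 mm of travel. I'll ease it to the stop and hold.

Emit:
{"name": "carry_out", "arguments": {
  "moves": [
    [1,-0.0005,0,0,0],
    [1,-0.001,0,0,0],
    [1,-0.0015,0,0,0],
    [1,-0.0015,0,0,0],
    [1,-0.0015,0,0,0],
    [1,-0.0015,0,0,0],
    [1,-0.0015,0,0,0],
    [1,-0.0015,0,0,0],
    [1,-0.0015,0,0,0],
    [1,-0.0015,0,0,0]
  ]
}}

```text
time: 7.05
ee_pos: [0.5136, -0.1737, 0.1678]
ee_rot: [[-0.0, 1.0, -0.0], [0.0, -0.0, -1.0], [-1.0, -0.0, -0.0]]
contact_force: [4.7, -1.2, -11.2]
grip_width: 0.442
```

Run:
```python
from h import *
o=ctrl.get_obs();print(o["time"],o["ee_pos"],o["grip_width"],o["contact_force"])
a=ctrl.grab_frame("side");cv2.imwrite("pics/c3.png",cv2.resize(a["img"][300:480,220:460],None,fx=3,fy=3))
```

```text
7.05 [ 0.51356314 -0.17365742  0.16780287] 0.4418987635317497 [  4.73111935  -1.22005136 -11.20221528]
```

View pics/c3.png

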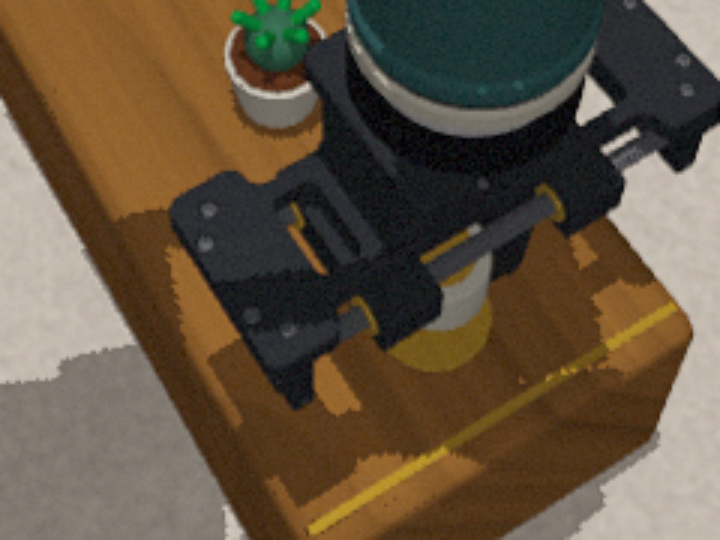

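The force jumped to 11 N, above the 7 N spring, and the TCP rose 14 mm, so the knob is at its stop. It has been held about 1 s; in the crop it sits visibly off its ring at (440,340). Releasing and retreating.

Emit:
{"name": "carry_out", "arguments": {
  "moves": [
    [-1,0,0,0,0],
    [-1,0,0,0,0],
    [-1,0,0,0,0],
    [-1,0,0,0,0],
    [-1,0,0,0,0],
    [-1,-0.01,0,0,0],
    [-1,-0.03,0,0,0],
    [-1,-0.06,0,0,0],
    [-1,-0.09,0,0,0],
    [-1,-0.12,0,0,0]
  ]
}}

```text
time: 8.35
ee_pos: [0.5136, -0.1737, 0.2899]
ee_rot: [[0.001, 1.0, 0.0], [-0.0, 0.0, -1.0], [-1.0, 0.001, 0.0]]
contact_force: [-0.7, 0.1, 0.3]
grip_width: 0.999
```

Emit:
{"name": "carry_out", "arguments": {
  "moves": [
    [-1,0,0,0.04,0],
    [-1,0,0,0.08,0],
    [-1,0,0,0.12,0],
    [-1,0,0,0.16,0],
    [-1,0,0,0.2,0],
    [-1,0,0,0.22,0],
    [-1,0,0,0.22,0],
    [-1,0,0,0.22,0],
    [-1,0,0,0.22,0],
    [-1,0,0,0.22,0]
  ]
}}

```text
time: 9.6
ee_pos: [0.5139, -0.3927, 0.2885]
ee_rot: [[0.0, 1.0, 0.001], [0.0, 0.001, -1.0], [-1.0, 0.0, -0.0]]
contact_force: [0.3, 0.0, -0.4]
grip_width: 0.999
```

Run:
```python
from h import *
o=ctrl.get_obs();print(o["time"],o["ee_pos"],o["grip_width"],o["contact_force"])
for c in ["top","side"]:
    f=ctrl.grab_frame(c);b=cv2.imread(f"pics/{c}0.png")
    cv2.imwrite(f"pics/{c}4.png",f["img"])
    for n in ["volume_knob","tone_knob","pot_mid"]:
        for r in ctrl.find_in(n,c)[:1]: print(c,n,round(r["score"],2),np.round(r["bbox"],1))
cv2.imwrite("pics/cmp.png",np.hstack([cv2.resize(x[200:480,200:460],None,fx=1.5,fy=1.5) for x in (cv2.imread("pics/side0.png"),f["img"])]))
```

```text
9.6 [ 0.51385503 -0.39270614  0.28845211] 0.998946086042627 [ 0.344213    0.04293381 -0.44224512]
top volume_knob 0.81 [478.5 252.1  28.   27.3]
top tone_knob 0.52 [339.3 253.7  10.2  11.9]
top pot_mid 0.56 [405.8 251.6  25.6  27.1]
side volume_knob 0.86 [366.6 398.5  34.5  33.4]
```

View pics/cmp.png

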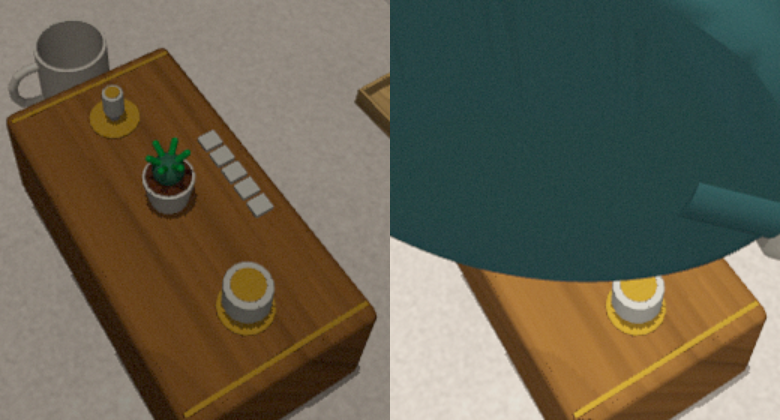

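The knob is back down on its ring: (637,300) in the right half against (246,295) before. In the top view the pot and tone knob are within 2 px of where they started. Handing in.

```bash
python3 -c "
from h import *
print(ctrl.finish_job())"
```

```text
the job is handed in; nothing more can be done
None
```

I pulled the volume knob straight up to its stop, held it there for about 1 s, and let go. It sprang back down, and I handed the job in at about 9.7 s with the gripper open and clear. `finish_job` gives no verdict.

- **Grip:** the jaws stopped at about 39 mm, which fits the 40 mm knob.
- **Pull:** the tool rose 14 mm. The force went from 6 N near the top to 11 N, more than the 7 N spring, so the knob was at its stop.
- **After release:** the side picture shows the knob back on its brass ring, and the contact force is near zero.
- **Pot and tone knob:** in the top camera both are within about 2 px of where they started. The arm blocked the side camera's view of them in the last picture, so that check rests on the top camera alone.

No check failed or disagreed.

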